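Set the pour-over stand for the cup and pin it

TASK

Get the two-cup pour-over stand ready for brewing: swing its arm over to the side where the mug stands, all the way to the stop, so that the ring is above the mug. Then take the locking pin out of its wooden rest and put it upright down through the eye of the arm into the hole beneath, until its collar sits on the arm, and let go. Leave the mug, the jar and the other things standing where they are.

Things in the scene. Friction and masses are not known exactly. Their poses are not given: they have to be found in the camera images.
- stand: Fixed stand: dark wooden board 300 x 300 x 12 mm, 24 mm steel column near its far edge. Origin on the worktop under the column's axis; the board runs from 250 mm in front of it (-x, to the robot) to 50 mm behind, 150 mm to each side. Mug and jar stand on its two rubber mats (170 mm from the column, 0.5 rad left and right); which is where varies. A fixed plate on the column holds the two holes.
- swing (a joint): Level aluminium arm turning about the column, 152 to 164 mm high (hub cap to 184). At 0 it points along the stand's -x; positive swings its end right (stand's -y), negative left. Stops at +0.5 and -0.5 rad, where the eye lies exactly over the right or left hole and the ring above that mat. Light friction (0.12 N m) keeps it where it is left; starts near the middle.
- eye (a point): Centre of the top of the arm's eye (164 mm high, 75 mm from the column's axis): a round 19 mm hole down through the 12 mm thick arm, in a 36 x 36 mm pad.
- hole_left (a point): Centre of the top of the fixed plate's left hole: 19 mm wide, right through the 10 mm plate, top at 150 mm height, 2 mm below the arm; 75 mm from the column's axis. Free space beneath.
- hole_right (a point): The same for the right hole.
- ring_centre (a point): Centre of the lower edge of the arm's open dripper ring (96 mm outside, 16 mm high), 170 mm from the column's axis.
- knob (a point): Grip point on the wooden knob at the arm's free end, 235 mm from the column's axis: an upright round post 18 mm thick; it rises from 160 to 205 mm height, this point is on its axis at 190 mm. The arm can be swung by gripping it from above or pushing it sideways.
- pin: Locking pin, 103 mm, about 80 g, upright in its rest. Origin at the tip's centre, z up along it. Steel shank 14 mm thick, 50 mm long, its lowest 8 mm tapering to 6 mm; collar 32 mm wide from 50 to 56 mm; round dark wooden grip 26 mm thick from 56 to 103 mm. Fully in, the collar rests on the arm and the tip is 50 mm below the top of the eye.
- pin_rest: Fixed wooden block 56 x 56 x 40 mm with a 16 mm hole, 34 mm deep, in the middle of its top; the pin stands loosely in it on the hole's floor (tip at 6 mm height, collar clear of the block). Origin at the centre of its underside.
- mug: Cream mug with a handle, 98 mm high, about 82 mm wide, standing on one of the stand's mats (its foot at 12 mm height). Origin on its underside, 16 mm from the cup's axis toward the handle (own -y).
- mug_centre (a point): Centre of the mug's mouth, 98 mm above its foot.
- jar: Round glass jar with a black lid, 65 mm wide, 86 mm high, on the stand's other mat. Origin at the centre of its underside. Leave it standing.
- tin: Bystander: flat round food tin, 86 mm wide, 40 mm high. Origin at the centre of its underside.
- spice_jar: Bystander: slim spice jar with a dark cap, 40 mm wide, 105 mm high. Origin at the centre of its underside.

How it is judged:
By the outcome, as a careful person would: the job done as asked, in the order asked, and still so for the second after the job is handed in, with the robot touching nothing.
It also fails if it takes over 58 s, if anything falls off the work surface, if the arm or the gripper's body presses on something with over 40 N, if the wrist force passes 120 N, or if a joint passes its speed limit or range.

ROBOT

A 6-joint arm with a two-finger parallel gripper is mounted at the origin on a cart in front of the work surface, level with it; the furniture and walls round the work are solid. World frame = base frame: x ahead of the robot, y to its left, z up, the work surface at z = 0. Lengths are in m, angles in rad, forces in N, time in s.
With the tool pointing down it reaches from about 0.375 to 0.975 m from the base axis. Payload 3.8 kg.
Tool frame: the origin (TCP) lies midway between the tips of the shut fingers; the grasp point (between the pads) lies 19 mm behind it; z points along the fingers, y is the line along which they close (so a half turn about z gives the same grasp; the last joint's range is limited). The gripper opens to 88 mm and grips with 3 to 60 N. Pads are 18 mm wide; open, the fingers measure 123 mm over their backs; the gripper's body (75 mm by 187 mm) begins 45 mm behind the grasp point.
Start: joints at [-0.037, 0.264, 1.604, -0, 1.274, -0.037], TCP at [0.675, -0, 0.239] pointing down, gripper open.
Joint ranges: [-2.63, 2.63], [-0.94, 2.18], [0.31, 2.57], [-1.31, 4.45], [0, 2.66], [-2.55, 2.55]. Speed limits (rad/s): [2.57, 2.57, 3.14, 3.14, 3.14, 3.14].

INTERFACE

Orientations are given as a rotation vector (axis times angle).
In Python, from cell import manip, inverse_kinematics, cams, order gives the robot as it stands. Calls block until the motion is done:
- manip.move_pose(position, orientation): joint-space move of the TCP to a pose.
- manip.move_linear(position, rate=0.15, rot=None): straight line of the TCP; rot=None keeps the orientation; rate is the mean speed in m/s.
- manip.set_joints(angles): joint-space move.
- manip.set_gripper(opening, force=None): finger opening in m; force is the grip in N (None keeps the last); returns when the fingers have stopped.
- manip.dwell(seconds).
- inverse_kinematics(position, orientation): joint angles nearest the present ones, or None.
- manip.state(): the state.
- cams.capture(name): name is "scene" or "side" or "wrist"; returns a dict with "image" (420x560x3 uint8, blue, green, red), "z_map" (420x560 float32, m along the optical axis (not along the pixel's ray), 0 where there is no reading), "intrinsics" (3x3 intrinsics, pixels), "position" and "orientation" of the camera in the world; the wrist camera has in their place "T_tool_cam" (4x4, takes a point from camera to tool coordinates, whose origin is the TCP and whose axes are the flange's). Camera axes: x right, y down, z forward; pixel columns grow to the right and rows downward; lengths in m; the calibration is good to about 2 mm. A picture is of the moment at which its call begins: read the wrist's pose just before it.
A pose or a line that the arm cannot do raises manip.IKError and nothing moves.
- order.close_job(): hands the job in; it is judged then, once.
The state is a dict: "clock": time; "joint_pos": joint angles; "joint_velocities": joint speeds; "tau": joint torques, N m; "tool_pos": TCP position; "tcp_rot": TCP orientation; "contact_force": force on the tool from outside, world axes, zero at the start; "moment": the same for the moment, N m; "gripper_width": finger opening in m; "grasp_force": force on a finger pad.
Only numpy, scipy, OpenCV 4.12 (cv2) and the standard library are available. Lean on these libraries where they do the work, as an engineer would, in place of code of your own. Each camera call takes 0.05 s, during which the arm holds its last target. There are 200 camera calls.

## Working session

There is one attempt and no reset: what is moved stays moved. The work goes in short steps, each a Python script; the robot and the scene stay as the last script left them, time stands still between calls to the robot, and variables do not carry over. Pictures are saved under pics/ and viewed, at most 10 in all, crops included, and the job is handed in when it is done.

```bash
mkdir -p pics; ls; cat > h.py <<'E'
import numpy as np, cv2
from scipy.spatial.transform import Rotation as R
from cell import manip, inverse_kinematics, cams, order
def cap(n):
    s=manip.state(); c=cams.capture(n)
    if n=='wrist':
        T=np.eye(4); T[:3,:3]=R.from_rotvec(s['tcp_rot']).as_matrix(); T[:3,3]=s['tool_pos']; T=T@c['T_tool_cam']
    else:
        T=np.eye(4); o=np.array(c['orientation']); T[:3,:3]=o if o.shape==(3,3) else R.from_rotvec(o).as_matrix(); T[:3,3]=c['position']
    c['T']=T; return c
def cloud(c):
    z=c['z_map']; v,u=np.mgrid[:z.shape[0],:z.shape[1]]; K=c['intrinsics']
    p=np.stack([(u-K[0,2])/K[0,0]*z,(v-K[1,2])/K[1,1]*z,z],-1)
    p=p@c['T'][:3,:3].T+c['T'][:3,3]; p[z==0]=np.nan; return p
def ray(c,u,v,h):
    K=c['intrinsics']; d=c['T'][:3,:3]@np.array([(u-K[0,2])/K[0,0],(v-K[1,2])/K[1,1],1]); o=c['T'][:3,3]
    return o+d*(h-o[2])/d[2]
E
python3 - <<'E'
from h import *
import pickle
D={n:cap(n) for n in ('scene','side','wrist')}
for n,c in D.items(): print(n,c['T'].round(3).tolist(),(c['z_map']>0).mean()); cv2.imwrite(f'pics/{n}0.png',c['image'])
pickle.dump(D,open('d0.pkl','wb')); print(manip.state())
E
```

```text
pics
scene [[0.784, -0.459, 0.418, 0.144], [-0.621, -0.599, 0.506, -0.628], [0.018, -0.657, -0.754, 0.921], [0.0, 0.0, 0.0, 1.0]] 0.9959183673469387
side [[-0.069, 0.607, -0.792, 1.508], [0.997, 0.057, -0.043, -0.024], [0.019, -0.793, -0.609, 0.832], [0.0, 0.0, 0.0, 1.0]] 0.9960246598639456
wrist [[1.0, 0.001, -0.003, 0.675], [-0.0, -0.966, -0.26, 0.066], [-0.003, 0.26, -0.966, 0.383], [0.0, 0.0, 0.0, 1.0]] 0.946577380952381
{'clock': 0.15, 'joint_pos': array([-3.68988888e-02,  2.64574268e-01,  1.60506042e+00, -2.54154247e-05,
        1.27370225e+00, -3.69094311e-02]), 'joint_velocities': array([-0.00159658, -0.00249973, -0.00432923,  0.0014664 , -0.00065048,
        0.00011537]), 'tau': array([-3.11732474e-04, -5.02845919e+01, -3.57470334e+01,  7.29960459e-02,
        2.49771774e-02, -9.00718305e-05]), 'tool_pos': array([6.74446479e-01, 1.10594376e-05, 2.37677890e-01]), 'tcp_rot': array([-2.22052904e+00, -2.22056902e+00,  1.89181325e-03]), 'contact_force': array([0.08281881, 0.54817027, 0.61336304]), 'moment': array([ 0.05523836, -0.01397826,  0.00508911]), 'grasp_force': 0.0, 'gripper_width': 0.08824048152374464}
```

View pics/scene0.png

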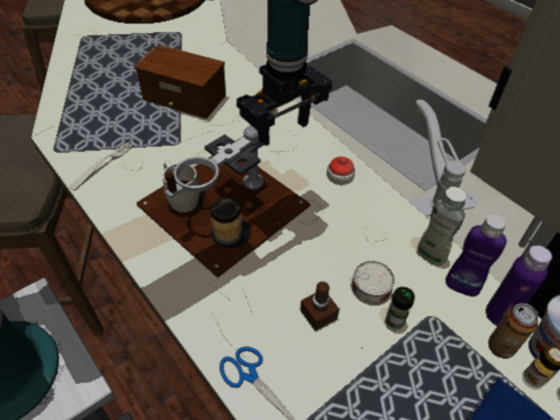

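View pics/side0.png

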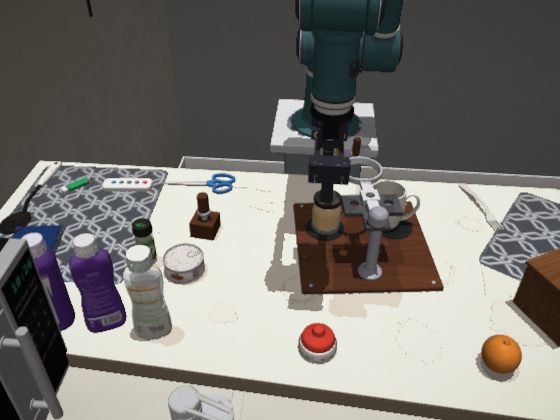

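The scene view shows the mug (scene 183,188; side 390,200) on the left (+y) mat and the jar (227,222) on the right. The arm points between them, with the hub cap at (251,133) and side (379,215). The pin is in its rest at (320,300) and side (205,215).

```bash
python3 - <<'E'
from h import *
import pickle
D=pickle.load(open('d0.pkl','rb'))
P=[];C=[]
for n in('scene','side'):
    c=D[n]; p=cloud(c).reshape(-1,3); P.append(p); C.append(c['image'].reshape(-1,3))
for n,p,col in zip(('scene','side'),P,C):
    col=col.astype(int)
    br=(col[:,2]-col[:,0]>15)&(col.sum(1)<260)&(abs(p[:,2]-.012)<.008)&(p[:,0]>.4)&(p[:,0]<1)&(abs(p[:,1])<.45)
    img=np.zeros((800,1200),np.uint8); q=p[br]
    img[(q[:,0]*1000-300).astype(int).clip(0,799),(q[:,1]*1000+600).astype(int).clip(0,1199)]=255
    img=cv2.morphologyEx(img,cv2.MORPH_CLOSE,np.ones((15,15)))
    cs=cv2.findContours(img,0,2)[0]; k=max(cs,key=cv2.contourArea)
    r=cv2.minAreaRect(k); print(n,'board',(r[0][1]+300)/1000,(r[0][0]-600)/1000,r[1],r[2])
    print(' corners',[( (b+300)/1000,(a-600)/1000) for a,b in cv2.boxPoints(r)])
    # top-down colour map of points z .13-.20 and pin
    for nm,(a,b),(x0,x1,y0,y1) in [('arm',(.157,.170),(.35,1,-.2,.4)),('hub',(.172,.19),(.35,1,-.2,.4)),('knob',(.19,.212),(.3,1,-.2,.4)),('pingrip',(.07,.12),(.3,1,-.5,-.13))]:
        m=(p[:,2]>a)&(p[:,2]<b)&(p[:,0]>x0)&(p[:,0]<x1)&(p[:,1]>y0)&(p[:,1]<y1)
        q=p[m]; print(' ',nm,len(q))
        if len(q):
            im=np.zeros((800,1200),np.uint8); im[(q[:,0]*1000-300).astype(int).clip(0,799),(q[:,1]*1000+600).astype(int).clip(0,1199)]=255
            im=cv2.dilate(im,np.ones((7,7))); nn,l,st,ce=cv2.connectedComponentsWithStats(im)
            for i in range(1,nn):
                if st[i,4]>200: print('    x %.3f-%.3f y %.3f-%.3f c (%.3f,%.3f) n%d'%((st[i,1]+300)/1e3,(st[i,1]+st[i,3]+300)/1e3,(st[i,0]-600)/1e3,(st[i,0]+st[i,2]-600)/1e3,(ce[i][1]+300)/1e3,(ce[i][0]-600)/1e3,st[i,4]))
E
```

```text
scene board 0.5719912719726562 0.09226812744140625 (305.2452087402344, 301.6591796875) 82.69424438476562
 corners [(np.float32(0.43978783), np.float32(-0.076745115)), (np.float32(0.40142757), np.float32(0.22246508)), (np.float32(0.7041947), np.float32(0.26128137)), (np.float32(0.7425549), np.float32(-0.037928835))]
  arm 1122
    x 0.421-0.677 y 0.027-0.132 c (0.547,0.085) n8481
  hub 192
    x 0.426-0.449 y 0.055-0.074 c (0.436,0.063) n305
    x 0.646-0.679 y 0.080-0.125 c (0.663,0.103) n1184
  knob 83
    x 0.425-0.449 y 0.053-0.079 c (0.437,0.066) n515
  pingrip 1983
    x 0.537-0.570 y -0.290--0.257 c (0.553,-0.275) n857
    x 0.638-0.688 y -0.406--0.358 c (0.662,-0.382) n1876
    x 0.813-0.845 y -0.503--0.471 c (0.826,-0.487) n465
    x 0.814-0.861 y -0.447--0.375 c (0.831,-0.414) n1253
    x 0.827-0.868 y -0.350--0.284 c (0.841,-0.322) n1057
side board 0.5734745178222657 0.09371343994140625 (304.0936584472656, 298.3582763671875) 83.19094848632812
 corners [(np.float32(0.4401869), np.float32(-0.07244031)), (np.float32(0.4048133), np.float32(0.2238136)), (np.float32(0.70676214), np.float32(0.2598672)), (np.float32(0.74213576), np.float32(-0.036386717))]
  arm 847
    x 0.426-0.649 y 0.050-0.131 c (0.543,0.092) n6528
    x 0.670-0.696 y 0.084-0.130 c (0.684,0.106) n619
  hub 263
    x 0.436-0.455 y 0.057-0.081 c (0.444,0.068) n350
    x 0.655-0.696 y 0.085-0.130 c (0.675,0.106) n1396
  knob 63
    x 0.427-0.454 y 0.058-0.082 c (0.440,0.069) n502
  pingrip 3010
    x 0.542-0.573 y -0.288--0.255 c (0.557,-0.271) n824
    x 0.642-0.690 y -0.403--0.354 c (0.665,-0.380) n1868
    x 0.819-0.877 y -0.443--0.372 c (0.855,-0.402) n1300
    x 0.823-0.879 y -0.495--0.467 c (0.855,-0.479) n718
    x 0.838-0.882 y -0.344--0.280 c (0.867,-0.308) n1062
    x 0.906-0.990 y -0.467--0.455 c (0.948,-0.461) n854
```

View pics/wrist0.png

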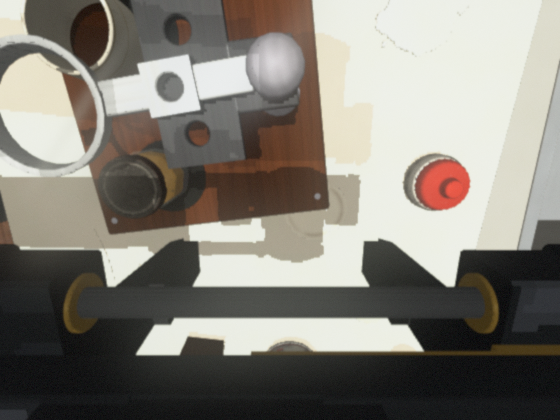

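The wrist view shows the hub at (275,67), the eye at (170,87), the left hole at (178,30) and the ring at (40,105). All agree with the point-cloud numbers. Next I swing the arm.

```bash
cat >> h.py <<'E'
col=np.array([.672,.105]); yaw=.1225
def rot(phi):  # tool y at angle phi, z down
    y=np.array([np.cos(phi),np.sin(phi),0]); z=np.array([0,0,-1.]); return R.from_matrix(np.stack([np.cross(y,z),y,z],1)).as_rotvec()
def armdir(s):
    a=yaw+s; return -np.array([np.cos(a),np.sin(a)])
def phi_of(s,flip=np.pi): return yaw+s+np.pi/2-flip
E
python3 - <<'E'
from h import *
k=np.array([.4385,.0675]); s0=np.arctan2(*(col-k)[::-1])-yaw; print('s0',s0)
ok={}
for f in (np.pi,0):
    qs=[inverse_kinematics(np.r_[p,z],rot(phi_of(s,f))) for p,z,s in [(k,.178,s0),(col+.235*armdir(-.52),.178,-.5),((.555,-.273),.072,-.5),(col+.075*armdir(-.5),.3,-.5)]]
    print(f,[None if q is None else np.round(q,2) for q in qs]); ok[f]=all(q is not None for q in qs)
f=np.pi if ok[np.pi] else 0
manip.move_pose(np.r_[k,.26],rot(phi_of(s0,f))); manip.set_gripper(.042,20)
c=cap('wrist'); cv2.imwrite('pics/w1.png',c['image'])
manip.move_linear(np.r_[k,.178],.12)
r=np.linalg.norm(k-col)
for s in list(np.linspace(s0,-.44,6)[1:])+list(np.arange(-.46,-.62,-.012)):
    p=col+r*armdir(s); manip.move_linear(np.r_[p,.178],.12,rot(phi_of(max(s,-.5),f)))
    st=manip.state(); F=st['contact_force']; print(round(s,3),F.round(1),round(st['clock'],2))
    t=np.array([np.sin(yaw+s),-np.cos(yaw+s)])
    if np.hypot(*F[:2])>12 and s<-.45: break
E
```

```text
s0 0.036739813268046456
3.141592653589793 [array([ 0.1 , -0.14,  2.14, -0.  ,  1.13,  1.51]), array([ 0.36, -0.03,  2.05, -0.  ,  1.13,  2.3 ]), array([-0.5 ,  0.31,  1.88, -0.  ,  0.96,  1.45]), array([ 0.18,  0.12,  1.66, -0.  ,  1.36,  2.12])]
0 [array([ 0.1 , -0.14,  2.14, -0.  ,  1.13, -1.63]), array([ 0.36, -0.03,  2.05, -0.  ,  1.13, -0.84]), array([-0.5 ,  0.31,  1.88, -0.  ,  0.96, -1.69]), array([ 0.18,  0.12,  1.66, -0.  ,  1.36, -1.02])]
-0.059 [ 0.4  0.5 -0.4] 3.57
-0.154 [-0.2  0.8 -0.2] 3.91
-0.249 [-1.   1.1 -0.6] 4.25
-0.345 [ 0.2 -0.3 -0. ] 4.59
-0.44 [0.  0.4 0.3] 4.93
-0.46 [-0.5 -0.6 -1.1] 5.18
-0.472 [0.1 0.  0.1] 5.43
-0.484 [-0.7  0.5  0.3] 5.68
-0.496 [ 0.2 -1.3  0.6] 5.93
-0.508 [-0.1 -0.2 -0.5] 6.18
-0.52 [ 0.1 -0.3  0.5] 6.43
-0.532 [0.5 0.2 1.1] 6.68
-0.544 [ 0.5  0.9 -0.4] 6.93
-0.556 [-1.6 -2.5  1.9] 7.18
-0.568 [ -5.2 -10.8   5.1] 7.43
-0.58 [ -7.8 -18.3   9.6] 7.68
```

```bash
cat >> h.py <<'E'
PH=phi_of(-.5); TX=R.from_rotvec(rot(PH)).as_matrix()[:,0]
def look(xy,zf,name):
    manip.move_pose(np.r_[xy,zf+.10]-.06*TX,rot(PH)); manip.dwell(.3)
    c=cap('wrist'); cv2.imwrite(f'pics/{name}.png',c['image'])
    import pickle; pickle.dump(c,open(f'{name}.pkl','wb'))
    q=c['T'][:3,:3].T@(np.r_[xy,zf]-c['T'][:3,3]); q=c['intrinsics']@q; print(name,'expected px',q[:2]/q[2]); return c
E
python3 - <<'E'
from h import *
r=.236
p=np.r_[col+r*armdir(-.528),.178]; manip.move_linear(p,.1); print(manip.state()['contact_force'].round(1))
p[2]=.27; manip.move_linear(p,.2)
look(col+.075*armdir(-.5),.164,'eye1')
manip.set_gripper(.08)
look((.555,-.273),.109,'pin1'); print(manip.state()['clock'])
a=cv2.imread('pics/eye1.png');b=cv2.imread('pics/pin1.png')
cv2.imwrite('pics/both.png',cv2.resize(np.hstack([a,b]),(800,300)))
E
```

```text
[ 0.1 -0.6  0.1]
eye1 expected px [280.66110843 135.95701196]
pin1 expected px [281.29906137 137.29838084]
11.9917
```

View pics/both.png

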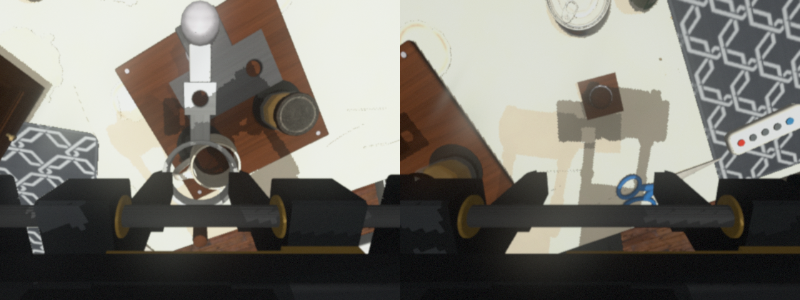

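The left half shows the arm over the mug, with the eye at about (280,138). The right half shows the pin at about (280,136). Both are near the expected pixels, so I refine them with masks.

```bash
python3 - <<'E'
from h import *
import pickle
e=pickle.load(open('eye1.pkl','rb')); p=pickle.load(open('pin1.pkl','rb'))
P=cloud(e); m=(abs(P[...,2]-.164)<.006).astype(np.uint8)
# eye: inner hole of arm-top mask near expected
w=np.zeros_like(m); w[95:180,240:320]=1
g=cv2.cvtColor(e['image'],cv2.COLOR_BGR2GRAY); print('g at hole/pad',g[138,280],g[138,262])
for nm,mm in (('depth',(P[...,2]<.158)),('gray',g<125)):
    n,l,st,ce=cv2.connectedComponentsWithStats((mm&(w>0)).astype(np.uint8))
    for i in range(1,n):
        if st[i,4]>150: print('eye',nm,st[i],ce[i].round(1),ray(e,*ce[i],.164).round(4))
i=l[138,280]; k=cv2.findContours((l==i).astype(np.uint8),0,2)[0]
if i: (cx,cy),r=cv2.minEnclosingCircle(k[0]); print('circ',cx,cy,r,ray(e,cx,cy,.164))
x=P[110:165,245:315].reshape(-1,3); print('pad z',np.nanmedian(x[abs(x[:,2]-.164)<.01],0))
Q=cloud(p); m=((Q[...,2]>.098)&(Q[...,2]<.125)).astype(np.uint8); w[:]=0; w[80:200,220:340]=1
n,l,st,ce=cv2.connectedComponentsWithStats(m*w)
for i in range(1,n):
    if st[i,4]>50:
        k=cv2.findContours((l==i).astype(np.uint8),0,2)[0][0]; (cx,cy),r=cv2.minEnclosingCircle(k)
        print('pin',st[i],ce[i].round(1),(cx,cy,r),ray(p,cx,cy,.109).round(4),'z',np.nanmedian(Q[l==i],0))
# hub col check
cv2.imwrite('pics/z.png',np.hstack([cv2.resize(e['image'][80:200,220:340],(390,390),interpolation=0),cv2.resize(p['image'][80:200,220:340],(390,390),interpolation=0)]))
E
```

```text
g at hole/pad 58 234
eye depth [ 240   95   27   85 1833] [250.6 137.2] [0.6103 0.1557 0.164 ]
eye depth [ 294   95   26   85 1805] [308.5 137.2] [0.5931 0.1119 0.164 ]
eye depth [269 127  23  23 414] [279.7 137.9] [0.6011 0.1339 0.164 ]
eye gray [ 240   95   28   85 1811] [250.6 137.9] [0.6098 0.156  0.164 ]
eye gray [ 272   95   48   85 1958] [306.3 141.3] [0.5907 0.1147 0.164 ]
eye gray [269 127  24  24 438] [280.1 138.3] [0.6007 0.1338 0.164 ]
circ 280.1063232421875 138.22988891601562 11.957198143005371 [0.60077311 0.13372655 0.164     ]
pad z [0.60224034 0.13345844 0.16344306]
pin [266 122  31  31 744] [280.9 137. ] (281.0145263671875, 136.92953491210938, 15.59611988067627) [ 0.5554 -0.2729  0.109 ] z [ 0.55527834 -0.27280635  0.1071719 ]
```

View pics/z.png

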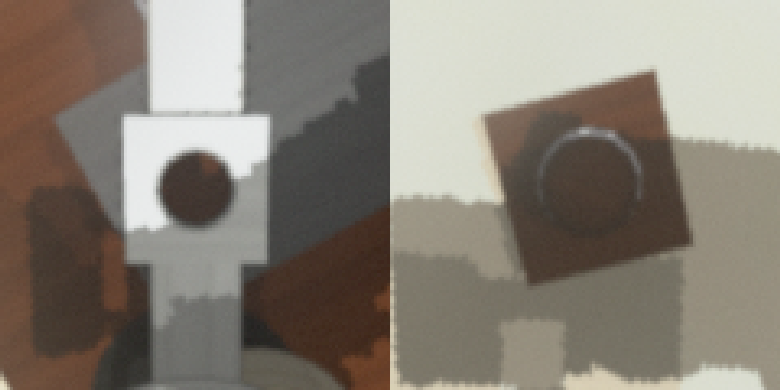

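The eye hole is centred at (0.6008, 0.1338) and lined up with the plate hole. The pin grip is centred in the view at (0.5554, -0.2729). Next I grasp it and carry it over.

```bash
python3 - <<'E'
from h import *
pin=np.array([.5554,-.2729]); eye=np.array([.6008,.1338])
manip.move_pose(np.r_[pin,.15],rot(PH)); manip.move_linear(np.r_[pin,.072],.12)
manip.set_gripper(.02,30); s=manip.state(); print(s['gripper_width'],s['grasp_force'],s['contact_force'].round(1))
manip.move_linear(np.r_[pin,.14],.1); s=manip.state(); print(s['contact_force'].round(1)); 
manip.move_linear(np.r_[pin,.30],.25)
manip.move_linear(np.r_[eye,.30],.25)
manip.move_linear(np.r_[eye,.243],.15); manip.dwell(.3)
s=manip.state(); print(s['tool_pos'],s['gripper_width'],s['contact_force'].round(1),s['clock'])
import pickle
a=cap('scene');b=cap('side'); pickle.dump((a,b),open('d2.pkl','wb'))
o=[]
for c in(a,b):
    q=c['T'][:3,:3].T@(np.r_[eye,.18]-c['T'][:3,3]); q=c['intrinsics']@q; u,v=(q[:2]/q[2]).astype(int); print(u,v)
    o.append(cv2.resize(c['image'][max(v-60,0):v+60,u-60:u+60],(390,390),interpolation=cv2.INTER_CUBIC))
cv2.imwrite('pics/above.png',np.hstack(o))
E
```

```text
0.024609925439598106 29.99782935687108 [-0.5 -0.4 -0.1]
[-0.3  0.8 -1.1]
[0.60143279 0.13394024 0.24430022] 0.024953592637887243 [-0.4  0.5 -1.2] 18.3417
219 134
389 190
```

View pics/above.png

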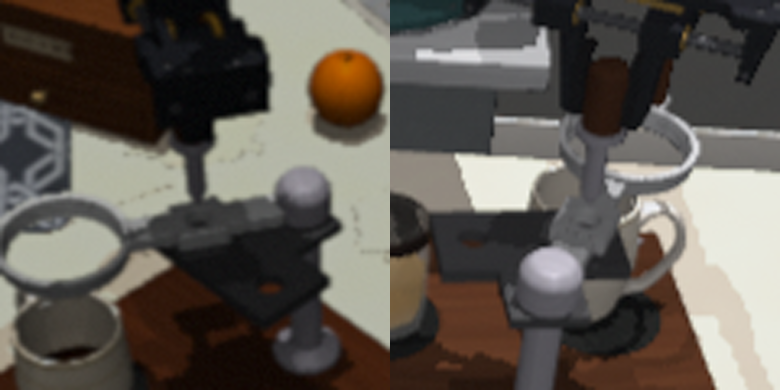

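The pin hangs upright, its tip just above the eye (left crop 197,195 over 200,215; right crop 590,200), and the ring is over the mug. Next I lower it while checking force.

```bash
python3 - <<'E'
from h import *
eye=np.array([.6008,.1338])
for z in (.232,.226,.220,.214,.208,.202,.196,.190,.185,.182,.180,.178,.176):
    manip.move_linear(np.r_[eye,z],.04); s=manip.state(); F=s['contact_force']
    print(z,s['tool_pos'].round(4),F.round(1),s['moment'].round(2))
    if np.linalg.norm(F)>12: break
print(s['gripper_width'],s['clock'])
E
```

```text
0.232 [0.6004 0.1338 0.2312] [ 0.2 -0.3 -0. ] [0.1  0.12 0.04]
0.226 [0.6005 0.1338 0.2255] [-0.6 -0.5 -1.2] [ 0.07  0.07 -0.  ]
0.22 [0.6005 0.1338 0.2195] [-0.1 -0.8 -0.1] [ 0.13  0.11 -0.02]
0.214 [0.6005 0.1337 0.2135] [-0.   0.7 -0.8] [0.09 0.04 0.02]
0.208 [0.6005 0.1337 0.2075] [-0.2 -0.2 -0.4] [ 0.12  0.09 -0.03]
0.202 [0.6005 0.1337 0.2015] [ 0.9  0.4 -1.3] [0.1  0.08 0.03]
0.196 [0.6005 0.1337 0.1954] [-0.2 -0.6 -1.2] [ 0.11  0.06 -0.03]
0.19 [0.6005 0.1337 0.1895] [ 0.8  0.4 -1.7] [0.12 0.08 0.01]
0.185 [0.6005 0.1338 0.1845] [ 0.2  0.2 -0.8] [ 0.12  0.11 -0.06]
0.182 [0.6007 0.1338 0.1818] [-0.   0.8 -1.2] [ 0.12  0.11 -0.03]
0.18 [0.6008 0.1338 0.18  ] [-0.2  0.2 -0.9] [ 0.04  0.09 -0.01]
0.178 [0.6009 0.1338 0.1799] [-4.1 -0.6  7.1] [-0.05  0.72 -0.05]
0.176 [0.601  0.1338 0.1798] [-8.  -1.8 14.6] [-0.24  1.31 -0.01]
0.02490426183931758 22.2417
```

Seated at the expected height. I release, retreat and check.

```bash
python3 - <<'E'
from h import *
eye=np.array([.6008,.1338])
manip.move_linear(np.r_[eye,.180],.04)
manip.set_gripper(.06); manip.move_linear(np.r_[eye,.30],.15)
look(eye,.217,'fin'); 
a=cap('wrist');P=cloud(a); m=((P[...,2]>.205)&(P[...,2]<.23)).astype(np.uint8); m[:80]=0;m[200:]=0;m[:,:220]=0;m[:,340:]=0
print(np.nanmedian(P[m>0],0),np.nanmax(P[m>0][:,2]),manip.state()['clock'])
manip.move_linear(np.r_[.60,-.1,.35],.25)
b=cap('scene');c=cap('side')
o=[a['image']]
for c in(b,c):
    q=c['T'][:3,:3].T@(np.r_[eye,.16]-c['T'][:3,3]); q=c['intrinsics']@q; u,v=(q[:2]/q[2]).astype(int)
    o.append(cv2.resize(c['image'][max(v-75,0):v+75,u-75:u+75],(390,390),interpolation=cv2.INTER_CUBIC))
cv2.imwrite('pics/fin2.png',np.hstack(o[1:]))
E
```

```text
fin expected px [279.779352   137.62109308]
[0.60086073 0.13370693 0.21515586] 0.21834072294076362 24.875
```

View pics/fin2.png

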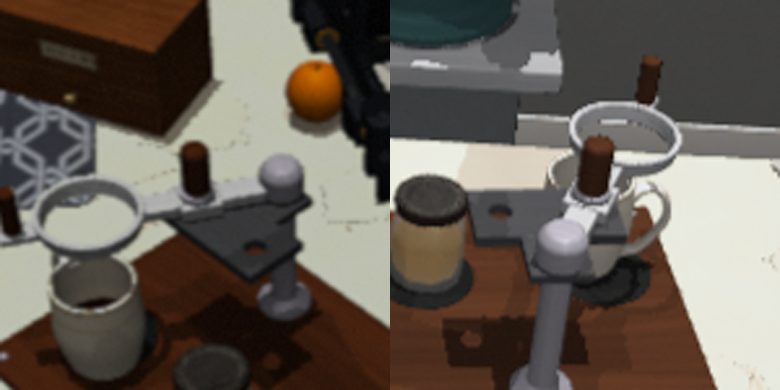

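The pin stands upright with its collar on the arm (left crop 195,195), the ring is over the mug, and the mug and jar are undisturbed.

```bash
python3 -c "
from h import *
print(order.close_job())"
```

```text
the job is handed in; nothing more can be done
None
```

The job is handed in: the arm is swung left to its stop with the ring over the mug, and the pin is seated upright through the eye with its collar on the arm, released at about 25 s on the robot's clock.

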